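# Spacer stick and next board on the drying pile

### The arm

A 6-joint arm with a two-finger parallel gripper is mounted at the origin on the work surface; the furniture and walls round the work are solid. World frame = base frame: x ahead of the robot, y to its left, z up, the work surface at z = 0. Lengths are in m, angles in rad, forces in N, time in s.
With the tool pointing down it reaches from about 0.225 to 0.875 m from the base axis. Payload 3.4 kg.
Tool frame: the origin (TCP) lies at the very end of the fingers, on their centre line; the grasp point (between the pads) lies 19 mm behind it; z points along the fingers, y is the direction in which the jaws open and shut (so a half turn about z gives the same grasp; the last joint's range is limited). The gripper opens to 85 mm and grips with 20 to 120 N. Pads are 22 mm wide; open, the fingers measure 114 mm over their backs; the gripper's body (76 mm by 85 mm) begins 54 mm behind the grasp point. The pads swing forward as they close: fully open they stand 13 mm farther back than shut.
Start: joints at [1.153, 0.276, 1.505, -0, 1.361, -0.121], TCP at [0.168, 0.55, 0.231] pointing down, gripper open.
Joint ranges: [-2.89, 2.89], [-0.75, 2.08], [0.22, 2.7], [-1.18, 4.32], [0.11, 2.71], [-2.7, 2.7]. Speed limits (rad/s): [2.57, 2.57, 3.14, 3.14, 3.14, 3.14].

### API

Orientations are given as a rotation vector (axis times angle).
In Python, from cell import state, cams, hand_in gives the robot as it stands. The module is installed in compiled form; this text tells all that it offers.
- The arm moves only by the shell command python3 -m crank 'ROWS' [FORCE]. ROWS is JSON, a list of rows, each a list of 7 numbers: the closure in counts, from 0 (fully open) to 255 (shut), then the shift along the world's x, y, z in cm, then the turn, a rotation vector about the world's x, y, z in rad. A call has 1 to 8 rows; each row is the pose to reach, as a shift and turn from the pose commanded when the call began; what a row does not reach only later rows make up. A row lasts 1/10 s, in which the tool goes at most 50 mm and 8.59 degrees, less where a joint would pass 70% of its speed; a pose out of reach is approached as far as the arm can. A call with a gripper value outside its range is refused whole. The fingers move at their own pace and stop on an object; FORCE is the grip in N (left out, the last holds). Time passes only in rows, so rows that repeat a pose let the fingers close. It gives the time, the measured TCP pose, the force and the opening at its end, in the units of the state.
- state(): the state, without advancing time (a new reading comes with each control period).
- cams.capture(name): name is "side" or "top"; returns the picture (480x640x3 uint8, red, green, blue); there is no depth.
- cams.calibration(name): a dict with "fx", "fy", "cx", "cy" (pixels), "dist_coeffs" ([k1, k2, p1, p2, k3] as OpenCV has them; the pictures are not rectified), "R" (3x3) and "t" (3): a world point X has camera coordinates R X + t. Camera axes: x right, y down, z forward; pixel columns grow to the right and rows downward; lengths in m; the calibration is good to about 2 mm. A picture is of the moment at which its call begins. calibration takes no time and is no camera call.
- hand_in(): hands the job in, once; it reports no verdict.
The state is a dict: "clock": time; "joints": joint angles; "joint_vel": joint speeds; "joint_efforts": joint torques, N m; "ee_pos": TCP position; "eef_rot": TCP orientation; "wrist_force": force on the tool from outside, world axes, zero at the start; "torque": the same for the moment, N m; "width": finger opening in m.
Only numpy, scipy, OpenCV 4.12 (cv2) and the standard library are available. Lean on these libraries where they do the work, as an engineer would, in place of code of your own. Each camera call takes 0.05 s, during which the arm holds its last target. There are 200 camera calls.

### The job

The timber test boards are being piled to dry with spacer sticks between the layers. One stick already lies across the bottom board; take the loose stick of the same thickness and lay it centred across the bare pencil line near the board's other end, then lay the second board flat on the two sticks, straight above the bottom board. Leave the thicker stick where it lies and let go of everything.

Things in the scene. Friction and masses are not known exactly. Their poses are not given: they have to be found in the camera images.
- lower_board_mid (a point): Centre of the bottom board of the pile, a brown timber board with white-sealed ends, 220 x 50 x 18 mm, lying loose and flat on the bench (its top 18 mm above the bench, this point 9 mm). x runs along its length, y across, z up.
- bare_mark (a point): Middle of the bare pencil line across the top face of the bottom board, 70 mm from its centre (x = -70 mm), where the second stick belongs; on the top face. Same axes as the board.
- taken_mark (a point): Middle of the other pencil line on the top face (x = +70 mm), hidden under the stick that already lies there. Same axes as the board.
- laid_stick_mid (a point): Centre of the stick that already lies across the bottom board, loose: pale wood, 80 x 16 x 16 mm, x along its length.
- spare_stick_mid (a point): Centre of the loose spacer stick lying on the bench that matches the laid one: pale wood, 80 x 16 x 16 mm, x along its length; centre 8 mm above the bench. About 15 g.
- thick_stick_mid (a point): Centre of the wrong stick on the bench, same pale wood and length but thicker: 80 x 28 x 28 mm, x along its length. Either stick may be the left or the right one.
- upper_board_mid (a point): Centre of the second board, lying flat on the bench by itself at the left: brown timber with white-sealed ends, 220 x 50 x 18 mm, no pencil lines, x along its length, centre 9 mm above the bench. About 0.14 kg.
- upper_board: The same second board; origin at the centre of its underside.
Mind the look-alikes: they are no part of the job. What is shaped like the part that bears laid_stick_mid but black or pink is not meant.

How it is judged:
By the outcome, as a careful person would: the job done as asked, in the order asked, and still so for the second after the job is handed in, with the robot touching nothing.
It also fails if it takes over 51 s, if anything falls off the work surface, if the arm or the gripper's body presses on something with over 40 N, if the wrist force passes 120 N, or if a joint passes its speed limit or range.

## Working session

There is one attempt and no reset: what is moved stays moved. The work goes in short steps, Python scripts to look and compute and a shell command to move; the robot and the scene stay as the last step left them, time stands still between calls to the robot, and variables do not carry over. Pictures are saved under pics/ and viewed, about 8 in all and at most 12, crops included, and the job is handed in when it is done.

```bash
mkdir -p pics
cat > h.py <<'E'
import numpy as np, cv2
from cell import state,cams,hand_in
def K(n):
    c=cams.calibration(n);return c,np.array([[c['fx'],0,c['cx']],[0,c['fy'],c['cy']],[0,0,1.]]),np.array(c['dist_coeffs'],float),np.array(c['R']),np.array(c['t'])
def ray(n,px,z):
    c,k,d,R,t=K(n);u=cv2.undistortPoints(np.array(px,float).reshape(-1,1,2),k,d).reshape(-1,2)
    D=np.c_[u,np.ones(len(u))]@R; C=-R.T@t
    return C+D*((z-C[2])/D[:,2])[:,None]
def proj(n,X):
    c,k,d,R,t=K(n);return cv2.projectPoints(np.array(X,float).reshape(-1,1,3),cv2.Rodrigues(R)[0],t,k,d)[0].reshape(-1,2)
def shot(n,f):
    im=cams.capture(n);cv2.imwrite('pics/'+f,im[:,:,::-1]);return im
E
python3 - <<'E'
from h import *
shot('top','t0.png');shot('side','s0.png');print(state())
for n in('top','side'):
    c,k,d,R,t=K(n);print(n,-R.T@t,R[2],d)
E
```

```text
{'clock': 0.1, 'joints': array([ 1.15296169e+00,  2.76502626e-01,  1.50599509e+00, -2.80885261e-06,
        1.36070033e+00, -1.20998466e-01]), 'joint_vel': array([-1.28536926e-03, -1.92475801e-03, -4.96984794e-03,  5.73185346e-04,
        9.83567965e-05,  1.56972447e-03]), 'joint_efforts': array([ 2.35959606e-04, -4.17708063e+01, -2.46401900e+01, -2.83928484e-04,
        5.88055816e-03, -3.01092655e-05]), 'ee_pos': array([0.16799955, 0.54942141, 0.23054738]), 'eef_rot': array([-4.64495385e-01, -3.10663395e+00,  2.43160874e-03]), 'wrist_force': array([ 0.15834114,  1.174803  , -0.07777098]), 'torque': array([0.01917228, 0.00277564, 0.01064009]), 'width': 0.08561500158971819}
top [0.29527148 0.01604788 1.07420312] [ 0.11401741 -0.03720493 -0.99278186] [-0.10210473  0.          0.          0.          0.        ]
side [0.3530592  0.87559081 0.46045786] [ 0.06166831 -0.91041153 -0.40908174] [-0.02092792  0.          0.          0.          0.        ]
```

View pics/t0.png

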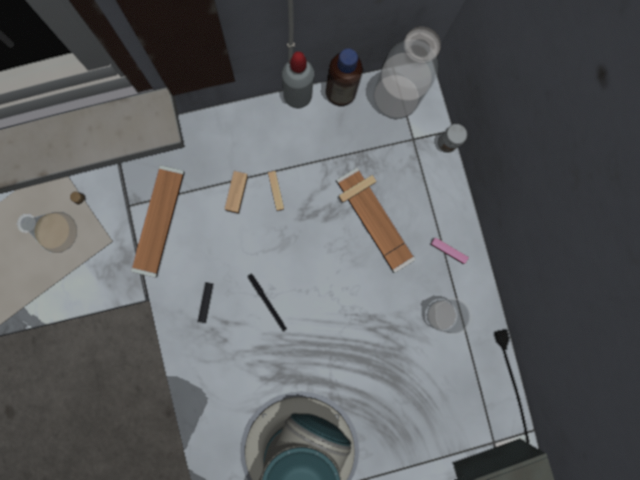

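View pics/s0.png

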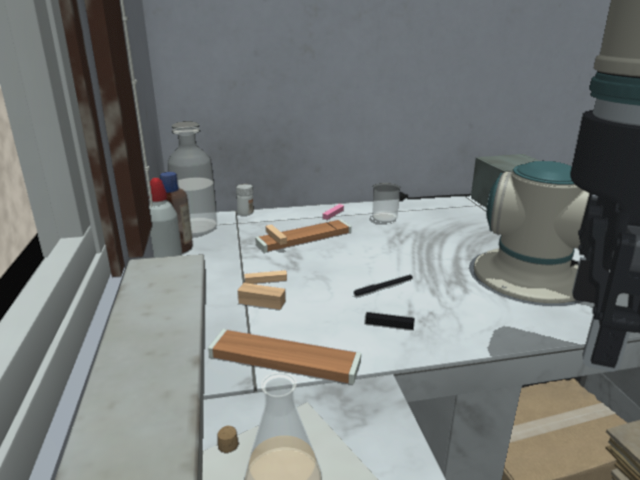

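The top view shows the upper board at (158,220), the thick stick at (236,192), the spare stick at (277,190), and the bottom board at (375,220). The laid stick is at (358,189) and the bare line near (398,250). The black and pink look-alikes are at (205,302) and (449,250). (277,190) is clearly narrower than (236,192), and the side view agrees: (265,277) is thin, (262,296) is thick.

```bash
cat > m.py <<'E'
from h import *
def meas(im,n='top'):
    hsv=cv2.cvtColor(im,cv2.COLOR_RGB2HSV);m=((hsv[...,0]<22)&(hsv[...,1]>75)&(hsv[...,2]>90)).astype(np.uint8)
    cs=cv2.findContours(m,cv2.RETR_EXTERNAL,cv2.CHAIN_APPROX_NONE)[0]
    return [c for c in cs if 80<cv2.contourArea(c)<6000],hsv
def box(c,z,n='top'):
    P=ray(n,c.reshape(-1,2),z)[:,:2];r=cv2.minAreaRect((P*1000).astype(np.float32))
    B=cv2.boxPoints(r);e=B[1]-B[0],B[2]-B[1];l=max(e,key=np.linalg.norm)
    return np.round(r[0],1),np.round(sorted(r[1]),1),round(np.degrees(np.arctan2(l[1],l[0]))%180,1)
E
python3 - <<'E'
from m import *
im=cv2.imread('pics/t0.png')[:,:,::-1].copy();cs,hsv=meas(im)
for c in cs:
    print(c.reshape(-1,2).mean(0).round(),cv2.contourArea(c),[box(c,z) for z in (.016,.028)],hsv[tuple(c.reshape(-1,2).mean(0).astype(int)[::-1])])
print(K('top')[1][0,0],proj('top',[[0,0,0],[.168,.55,.23],[.168,.55,.5]]))
a=cv2.resize(im[150:290,120:280],None,fx=3.5,fy=3.5,interpolation=cv2.INTER_CUBIC)
b=cv2.resize(im[150:290,330:430] ,None,fx=3.5,fy=3.5,interpolation=cv2.INTER_CUBIC)
im2=np.hstack([cv2.resize(im[150:290,225:295],None,fx=3.5,fy=3.5,interpolation=cv2.INTER_CUBIC),b])
cv2.imwrite('pics/c0.png',im2[:,:,::-1])
E
```

```text
[374. 217.] 2362.5 [(array([ 458.9, -143.2]), array([ 76.8, 203.4]), np.float32(32.1)), (array([ 457.1, -141.4]), array([ 75.9, 201.1]), np.float32(32.1))] [ 13 123 131]
[275. 190.] 116.5 [(array([512.5,  58.9]), array([ 9.8, 76.8]), np.float32(14.0)), (array([510.1,  58.4]), array([ 9.7, 75.9]), np.float32(14.0))] [ 18  81 170]
[236. 192.] 451.5 [(array([507.5, 138.3]), array([27.3, 78.1]), np.float32(168.3)), (array([505.1, 136.9]), array([27. , 77.2]), np.float32(168.3))] [ 16  87 152]
[157. 221.] 2324.5 [(array([446.5, 292.9]), array([ 50. , 202.8]), np.float32(167.9)), (array([444.8, 289.7]), array([ 49.4, 200.5]), np.float32(167.9))] [ 13 121 126]
536.7326199649654 [[ 299.12093192  450.76623202]
 [ -42.51695926  370.36539479]
 [-175.63493221  395.91478432]]
```

View pics/c0.png

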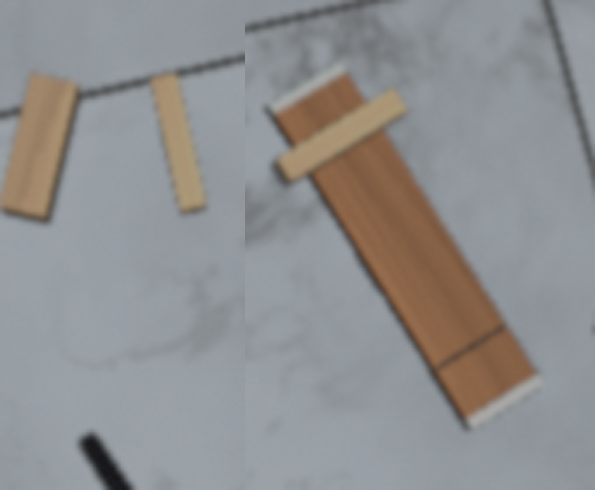

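The crop shows the thick stick on the left at full-picture (236,192) and the thin spare at (276,191). The thin one matches the laid stick's width, so it is the one to take. The bare pencil line runs from about (385,255) to (404,243).

```bash
cat >> m.py <<'E'
def prof(n,c,ang,half,z,ch,L):
    """sample channel along direction ang (deg) through c (m)"""
    s=np.arange(-half,half,.0005);d=np.array([np.cos(np.radians(ang)),np.sin(np.radians(ang))])
    return s,np.array(c)+np.outer(s,d)
E
python3 - <<'E'
from m import *
im=cv2.imread('pics/t0.png')[:,:,::-1].copy();ims=cv2.imread('pics/s0.png')[:,:,::-1].copy()
def pk(l,o): return (np.array(l,float)+.5)/3.5-.5+np.array(o)
R=lambda l:pk(np.array(l)-[245,0],(330,150))
bc=ray('top',R([(270,108),(345,67),(542,380),(468,426)]),.018)[:,:2]*1000
print('board',bc.mean(0),np.linalg.norm(np.roll(bc,-1,0)-bc,axis=1))
d=(bc[0]+bc[1]-bc[2]-bc[3]);print('ang',np.degrees(np.arctan2(d[1],d[0])))
mk=ray('top',R([(438,368),(503,327)]),.018)[:,:2]*1000;print('mark',mk.mean(0),mk, 'dist',np.linalg.norm(mk.mean(0)-bc.mean(0)))
ls=ray('top',R([(276,160),(397,89),(408,107),(290,182)]),.034)[:,:2]*1000;print('laid',ls.mean(0),np.linalg.norm(np.roll(ls,-1,0)-ls,axis=1),np.degrees(np.arctan2(*(ls[1]-ls[0])[::-1]))%180)
ss=ray('top',pk([(151,78),(175,73),(205,207),(181,213)],(225,150)),.016)[:,:2]*1000;print('spare',ss.mean(0),np.linalg.norm(np.roll(ss,-1,0)-ss,axis=1))
# looser masks
for n,I in (('top',im),('side',ims)):
    h=cv2.cvtColor(I,cv2.COLOR_RGB2HSV)
    m=((h[...,0]<26)&(h[...,0]>5)&(h[...,1]>50)&(h[...,2]>70)).astype(np.uint8)
    for c in cv2.findContours(m,0,1)[0]:
        if 80<cv2.contourArea(c)<6000: print(n,c.reshape(-1,2).mean(0).round(),cv2.contourArea(c),box(c,.016,n))
b=cv2.resize(ims[205:400,200:370],None,fx=3.5,fy=3,interpolation=cv2.INTER_CUBIC)
cv2.imwrite('pics/c1.png',b[:,:,::-1])
E
```

```text
board [ 458.29659696 -143.05531077] [ 50.10854469 212.51877217  50.43948106 214.13613034]
ang 32.61415763046584
mark [ 399.7072862  -180.58162126] [[ 387.55661768 -161.90072836]
 [ 411.85795472 -199.26251415]] dist 69.57680155453932
laid [ 517.75528205 -104.47311098] [80.95058964 12.08337906 80.65101702 14.79789006] 122.1547271518881
spare [512.31676647  58.6254647 ] [14.08629484 80.07433995 14.0873936  80.58575823]
top [236. 192.] 510.0 (array([507.9, 137.9]), array([28.5, 80.6]), np.float32(169.0))
top [374. 217.] 2524.5 (array([ 459.4, -143.6]), array([ 81.4, 205.1]), np.float32(32.1))
top [275. 190.] 229.0 (array([512.7,  58.7]), array([14.2, 79.7]), np.float32(14.0))
top [157. 221.] 2468.5 (array([446.5, 292.4]), array([ 52.2, 204.7]), np.float32(167.9))
side [227. 439.] 389.0 (array([490. , 463.6]), array([21.3, 38.8]), np.float32(109.8))
side [578. 455.] 5620.5 (array([ 96.5, 467.2]), array([ 83.6, 191.9]), np.float32(20.6))
side [552. 401.] 2275.0 (array([100.6, 373.5]), array([ 53.9, 131.1]), np.float32(20.5))
side [286. 356.] 3970.5 (array([447.5, 305. ]), array([ 68.9, 208.6]), np.float32(167.4))
side [264. 288.] 1243.5 (array([510.4, 121.3]), array([ 83.8, 130.9]), np.float32(95.4))
side [302. 234.] 1257.0 (array([ 457.8, -137. ]), array([132. , 204.4]), np.float32(23.9))
side [178. 195.] 84.5 (array([ 828.3, -364.4]), array([34.5, 82. ]), np.float32(113.7))
```

View pics/c1.png

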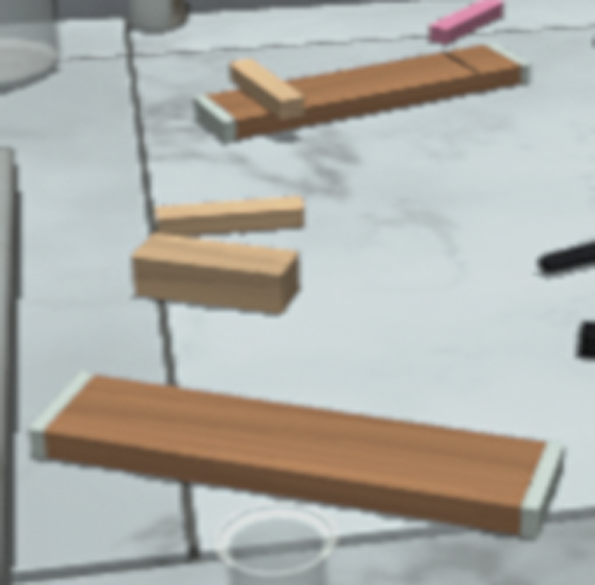

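The side crop confirms this: thin spare at crop (230,215), thick stick at (215,272). Sizes and heights also agree (spare 14x80, mark 69.6 mm from the board's centre). Next I move above the spare stick.

```bash
python3 -m crank '[[60,17,-24.5,-5,0,0,0.27],[60,17,-24.5,-5,0,0,0.27],[60,17,-24.5,-5,0,0,0.27],[60,17,-24.5,-5,0,0,0.27],[100,17,-24.5,-5,0,0,0.27],[100,17,-24.5,-5,0,0,0.27],[100,17,-24.5,-5,0,0,0.27]]' 30
python3 -m crank '[[100,17.45,-24.6,-7,0,0,0.27],[100,17.45,-24.6,-7,0,0,0.27],[100,17.45,-24.6,-7,0,0,0.27],[100,17.45,-24.6,-7,0,0,0.27],[100,17.45,-24.6,-7,0,0,0.27],[100,17.45,-24.6,-7,0,0,0.27],[100,17.45,-24.6,-7,0,0,0.27],[100,17.45,-24.6,-7,0,0,0.27]]'
cat >> h.py <<'E'
from scipy.spatial.transform import Rotation as Ro
def tool():
    s=state();R=Ro.from_rotvec(s['eef_rot']).as_matrix();y=R[:,1]
    print('t',round(s['clock'],2),'pos',(s['ee_pos']*1000).round(1),'jaw',round(np.degrees(np.arctan2(y[1],y[0])),2),'z',R[:,2].round(3),'w',round(s['width']*1000,1),'F',s['wrist_force'].round(1),'q',s['joints'].round(2))
E
python3 -c "from h import *;tool();shot('top','t1.png');shot('side','s1.png')"
```

```text
clock: 0.8
ee_pos: [0.34, 0.3002, 0.1801]
eef_rot: [-0.052, -3.14, 0.006]
wrist_force: [-0.0, 1.4, 0.4]
width: 0.0516
clock: 1.6
ee_pos: [0.5143, 0.057, 0.1102]
eef_rot: [0.375, -3.118, 0.0]
wrist_force: [0.1, 0.2, 0.3]
width: 0.0522
t 1.6 pos [514.3  57.  110.2] jaw 103.73 z [-0.001 -0.    -1.   ] w 52.2 F [0.1 0.2 0.3] q [-0.02  0.29  1.81 -0.    1.04 -1.83]
```

```bash
python3 -m crank '[[100,0,0,-3,0,0,0],[100,0,0,-6,0,0,0],[100,0,0,-9,0,0,0],[100,0,0,-10,0,0,0],[100,0,0,-10.5,0,0,0],[100,0,0,-10.6,0,0,0],[100,0,0,-10.6,0,0,0]]'; python3 -c "from h import *;tool();im=shot('side','s2.png');cv2.imwrite('pics/c2.png',cv2.resize(im[200:340,180:380],None,fx=4,fy=4)[:,:,::-1])"
```

```text
clock: 2.4
ee_pos: [0.5135, 0.0593, 0.0064]
eef_rot: [-0.382, 3.116, -0.0]
wrist_force: [-0.3, -0.2, 0.6]
width: 0.0515
t 2.4 pos [513.5  59.3   6.4] jaw 103.97 z [ 0.002  0.    -1.   ] w 51.5 F [-0.3 -0.2  0.6] q [-0.02  0.42  1.94  0.    0.78 -1.83]
```

View pics/c2.png

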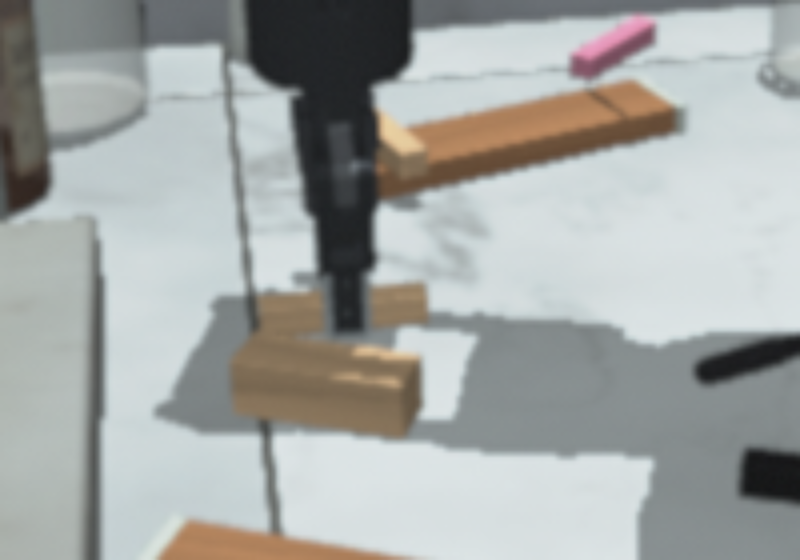

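The finger stands at the middle of the spare stick (crop (347,310)) and clear of the thick stick. I close the gripper.

```bash
python3 -m crank '[[180,0,0,0,0,0,0],[220,0,0,0,0,0,0],[255,0,0,0,0,0,0],[255,0,0,0,0,0,0],[255,0,0,0,0,0,0],[255,0,0,0,0,0,0]]' 40; python3 -c "from h import *;tool()"; python3 -m crank '[[255,0,0,0.5,0,0,0],[255,0,0,2,0,0,0],[255,0,0,6,0,0,0],[255,0,0,10,0,0,0],[255,0,0,10,0,0,0],[255,0,0,10,0,0,0]]';python3 -c "from h import *;tool()
for n in('top','side'): shot(n,n[0]+'3.png')
a,b=[cv2.imread(f'pics/{f}') for f in('t3.png','s3.png')]
p=proj('top',[[.5125,.059,.1]])[0];q=proj('side',[[.5125,.059,.1]])[0];print(p,q)
f=lambda I,c:cv2.resize(cv2.getRectSubPix(I,(100,130),(float(c[0]),float(c[1]))),None,fx=4,fy=4)
cv2.imwrite('pics/c3.png',np.hstack([f(a,p),f(b,q)]))"
```

```text
clock: 3.05
ee_pos: [0.5132, 0.0588, 0.0061]
eef_rot: [-0.381, 3.117, -0.0]
wrist_force: [-1.3, 0.4, 5.4]
width: 0.0148
t 3.05 pos [513.2  58.8   6.1] jaw 103.92 z [ 0.001  0.    -1.   ] w 14.8 F [-1.3  0.4  5.4] q [-0.02  0.42  1.94  0.    0.78 -1.83]
clock: 3.65
ee_pos: [0.5131, 0.0588, 0.1063]
eef_rot: [-0.381, 3.116, -0.0]
wrist_force: [0.6, -0.1, -0.2]
width: 0.0146
t 3.65 pos [513.1  58.8 106.3] jaw 103.93 z [ 0.002  0.    -1.   ] w 14.6 F [ 0.6 -0.1 -0.2] q [-0.02  0.29  1.82  0.    1.03 -1.83]
[273.71808068 181.03823285] [264.11528275 231.52126132]
```

View pics/c3.png

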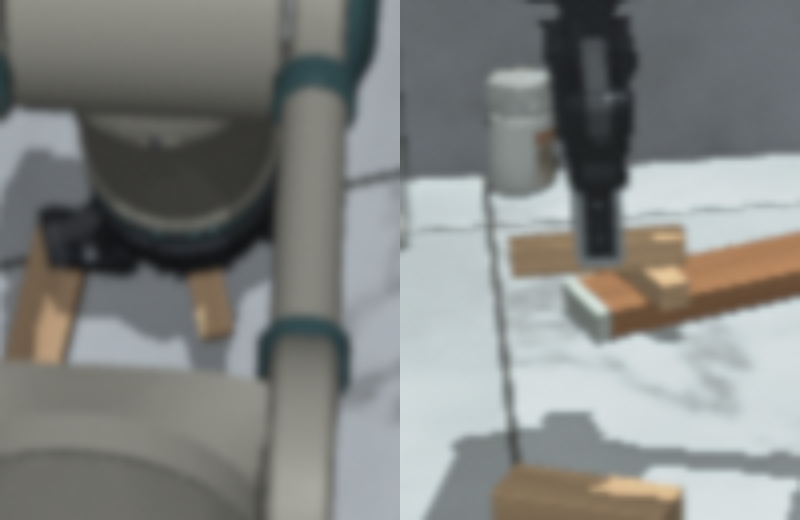

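The stick is held level and centred in the fingers. Next I carry it above the bare line.

```bash
python3 -m crank '[[255,-8,-16.5,0,0,0,-0.9],[255,-8,-16.5,0,0,0,-0.9],[255,-8,-16.5,0,0,0,-0.9],[255,-8,-16.5,0,0,0,-0.9],[255,-8,-16.5,0,0,0,-0.9],[255,-8,-16.5,0,0,0,-0.9],[255,-8,-16.5,0,0,0,-0.9]]';python3 -m crank '[[255,-3.35,-7.45,-4,0,0,-0.345],[255,-3.35,-7.45,-4,0,0,-0.345],[255,-3.35,-7.45,-5.5,0,0,-0.345],[255,-3.35,-7.45,-5.5,0,0,-0.345],[255,-3.35,-7.45,-5.5,0,0,-0.345],[255,-3.35,-7.45,-5.5,0,0,-0.345]]';python3 -c "from h import *;tool()
for n in('top','side'): shot(n,n[0]+'4.png')
b=cv2.imread('pics/s4.png')[180:280,230:400]
a=cv2.imread('pics/t4.png')[190:290,330:440]
f=lambda I,k:cv2.resize(I,None,fx=k,fy=k)
cv2.imwrite('pics/c4.png',np.hstack([f(b,2.8),f(a,2.8)]))"
```

```text
clock: 4.45
ee_pos: [0.4314, -0.1061, 0.1039]
eef_rot: [-1.013, -2.97, -0.001]
wrist_force: [0.3, -0.5, -0.3]
width: 0.0145
clock: 5.05
ee_pos: [0.3998, -0.1802, 0.0507]
eef_rot: [1.504, 2.757, 0.0]
wrist_force: [0.1, -0.9, -0.4]
width: 0.0147
t 5.05 pos [ 399.8 -180.2   50.7] jaw 32.77 z [ 0.001 -0.    -1.   ] w 14.7 F [ 0.1 -0.9 -0.4] q [-0.58  0.26  2.05  0.    0.83 -1.15]
```

View pics/c4.png

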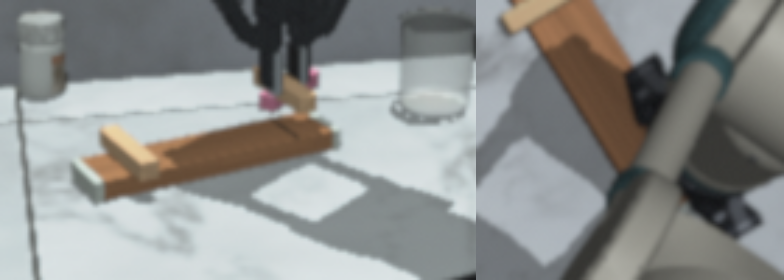

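The held stick at crop (285,88) is parallel to the pencil line just below it. I lower it, release, and go up and off to the left for a clear view.

```bash
python3 -m crank '[[255,0,0,-1.5,0,0,0],[255,0,0,-2.3,0,0,0],[255,0,0,-2.5,0,0,0],[255,0,0,-2.6,0,0,0],[255,0,0,-2.65,0,0,0],[255,0,0,-2.65,0,0,0]]';python3 -c "from h import *;tool()"; python3 -m crank '[[200,0,0,0,0,0,0],[140,0,0,0,0,0,0],[100,0,0,0,0,0,0],[100,0,0,0,0,0,0],[100,0,0,2,0,0,0],[100,0,0,6,0,0,0],[100,0,0,11,0,0,0],[60,0,0,13,0,0,0]]'
python3 -m crank '[[0,2.5,24,0,0,0,0.4],[0,2.5,24,0,0,0,0.4],[0,2.5,24,0,0,0,0.4],[0,2.5,24,0,0,0,0.4],[0,2.5,24,0,0,0,0.4],[0,2.5,24,0,0,0,0.4]]'
python3 -m crank '[[0,2.3,23.3,0,0,0,0.39],[0,2.3,23.3,0,0,0,0.39],[0,2.3,23.3,0,0,0,0.39],[0,2.3,23.3,0,0,0,0.39],[0,2.3,23.3,0,0,0,0.39],[0,2.3,23.3,0,0,0,0.39]]'
python3 -c "from h import *;tool()
for n in('top','side'): shot(n,n[0]+'5.png')
b=cv2.imread('pics/s5.png')[200:280,230:370]
a=cv2.imread('pics/t5.png')[150:290,330:430]
f=lambda I,k:cv2.resize(I,None,fx=k,fy=k,interpolation=cv2.INTER_CUBIC)
b=f(b,3);a=f(a,3.5);b=cv2.copyMakeBorder(b,0,490-b.shape[0],0,0,0);cv2.imwrite('pics/c5.png',np.hstack([a,b]))"
```

```text
clock: 5.75
ee_pos: [0.3994, -0.1807, 0.0241]
eef_rot: [1.508, 2.755, 0.0]
wrist_force: [-0.2, -0.1, 0.7]
width: 0.0148
t 5.75 pos [ 399.4 -180.7   24.1] jaw 32.61 z [ 0.001 -0.    -1.   ] w 14.8 F [-0.2 -0.1  0.7] q [-0.58  0.3   2.08  0.    0.75 -1.15]
clock: 6.55
ee_pos: [0.4011, -0.1819, 0.1579]
eef_rot: [1.505, 2.749, -0.001]
wrist_force: [0.4, -0.2, 0.8]
width: 0.0645
clock: 7.15
ee_pos: [0.4241, 0.0638, 0.1539]
eef_rot: [-0.922, -3.003, -0.004]
wrist_force: [-0.0, -0.6, 0.3]
width: 0.0855
clock: 7.75
ee_pos: [0.4482, 0.2956, 0.1536]
eef_rot: [0.327, 3.124, 0.003]
wrist_force: [-0.5, 0.6, 0.2]
width: 0.0854
t 7.75 pos [448.2 295.6 153.6] jaw 78.06 z [ 0.001  0.002 -1.   ] w 85.4 F [-0.5  0.6  0.2] q [ 0.45  0.27  1.71  0.    1.15 -0.91]
```

View pics/c5.png

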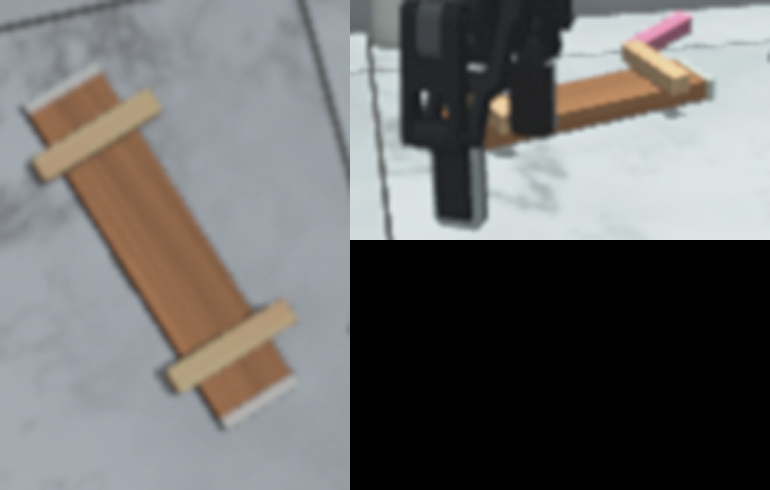

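The spare stick lies across the bare line (crop (232,346)), square to the board and parallel to the laid stick at (95,135). Quick check of its position, then I lower onto the upper board.

```bash
python3 - <<'E'
from m import *
pk=lambda l:(np.array(l,float)+.5)/3.5-.5+np.array((330,150))
for nm,z,l in(('stick',.034,[(165,375),(288,300),(299,318),(180,393)]),('laid',.034,[(31,161),(152,90),(163,108),(44,182)]),('board',.018,[(25,108),(100,66),(297,379),(224,428)])):
    p=ray('top',pk(l),z)[:,:2]*1000;print(nm,p.mean(0).round(1),np.linalg.norm(np.roll(p,-1,0)-p,axis=1).round(1),[round(np.degrees(np.arctan2(*(p[j]-p[i])[::-1]))%180,1) for i,j in((0,1),(3,2),(1,2),(0,3))])
E
python3 -m crank '[[0,-0.15,-0.2,-4,0,0,0],[0,-0.15,-0.2,-8,0,0,0],[0,-0.15,-0.2,-12,0,0,0],[0,-0.15,-0.2,-14,0,0,0],[0,-0.15,-0.2,-14.8,0,0,0],[0,-0.15,-0.2,-15,0,0,0],[0,-0.15,-0.2,-15,0,0,0]]';python3 -c "from h import *;tool()"
```

```text
stick [ 398.9 -182. ] [82.4 11.9 80.4 13.1] [np.float64(122.2), np.float64(123.0), np.float64(31.9), np.float64(40.7)]
laid [ 517.3 -104.3] [80.9 12.1 80.8 14. ] [np.float64(122.2), np.float64(123.5), np.float64(31.7), np.float64(32.4)]
board [ 458.3 -143.2] [ 50.4 212.5  50.9 215.4] [np.float64(121.2), np.float64(124.4), np.float64(32.7), np.float64(32.5)]
clock: 8.55
ee_pos: [0.4466, 0.2899, 0.0046]
eef_rot: [0.334, 3.123, 0.001]
wrist_force: [0.6, 0.3, 0.1]
width: 0.0854
t 8.55 pos [446.6 289.9   4.6] jaw 77.8 z [ 0.001  0.001 -1.   ] w 85.4 F [0.6 0.3 0.1] q [ 0.45  0.44  1.9  -0.    0.8  -0.91]
```

```bash
python3 -m crank '[[0,0,0.25,0,0,0,0],[60,0,0.25,0,0,0,0],[120,0,0.25,0,0,0,0],[160,0,0.25,0,0,0,0],[160,0,0.25,0,0,0,0],[160,0,0.25,0,0,0,0],[160,0,0.25,0,0,0,0]]' 50;python3 -c "from h import *;tool()"; python3 -m crank '[[160,0,0,0.5,0,0,0],[160,0,0,2,0,0,0],[160,0,0,6,0,0,0],[160,0,0,10,0,0,0],[160,0,0,13,0,0,0],[160,0,0,13,0,0,0],[160,0,0,13,0,0,0]]';python3 -c "from h import *;tool();shot('top','t6.png')
b=shot('side','s6.png')[:,:,::-1]
p=proj('side',[state()['ee_pos']])[0];print(p)
cv2.imwrite('pics/c6.png',cv2.resize(cv2.getRectSubPix(np.ascontiguousarray(b),(260,190),(float(p[0]),float(p[1]))),None,fx=3,fy=3))"
```

```text
clock: 9.25
ee_pos: [0.446, 0.2933, 0.0048]
eef_rot: [0.331, 3.123, 0.001]
wrist_force: [-0.6, 0.2, 5.5]
width: 0.0485
t 9.25 pos [446.  293.3   4.8] jaw 77.89 z [ 0.001  0.001 -1.   ] w 48.5 F [-0.6  0.2  5.5] q [ 0.45  0.44  1.9   0.    0.8  -0.91]
clock: 9.95
ee_pos: [0.4447, 0.2928, 0.1343]
eef_rot: [-0.332, -3.123, -0.001]
wrist_force: [-1.8, 0.6, -0.7]
width: 0.0484
t 9.95 pos [444.7 292.8 134.3] jaw 77.88 z [-0.001  0.    -1.   ] w 48.4 F [-1.8  0.6 -0.7] q [ 0.45  0.29  1.75  0.    1.11 -0.91]
[282.66860636 278.94185914]
```

View pics/c6.png

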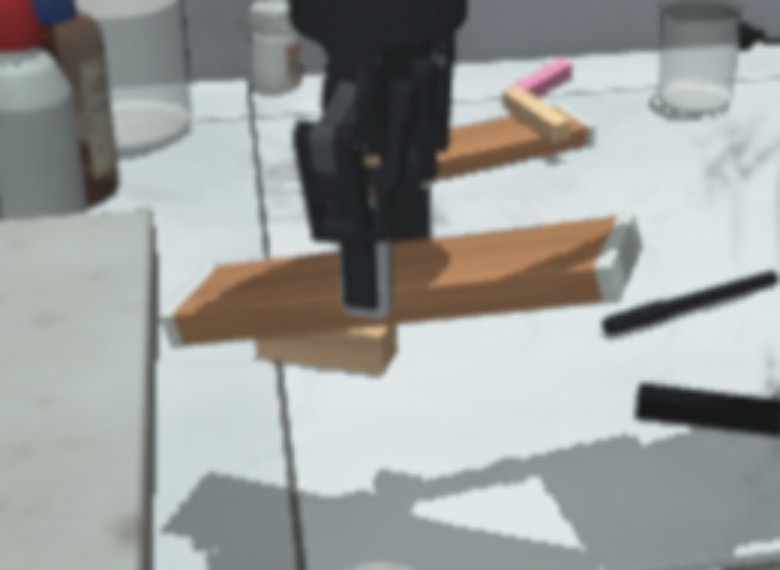

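The board is held at its middle (finger at crop (367,280)), but it looks pitched with the robot-side end up. I measure the pitch from the end corners.

Run:
```python
from h import *
p=np.array([282.67,278.94])
def un(c): return (np.array(c,float)+.5)/3-.5+p-[129.5,94.5]
ee=np.array([.4447,.2928,.1343]);a=np.radians(167.9)
l=np.array([np.cos(a),np.sin(a),0]);w=np.array([-l[1],l[0],0]);w*=np.sign(w[1])
obs={'L low near':(178,345),'R low near':(600,301),'R top near':(613,262-12),'L top far':(215,266),'R top far':(618,217)}
print({k:un(v).round(1) for k,v in obs.items()})
from scipy.optimize import least_squares
O=un([(178,345),(603,301),(215,266),(612,217)])
def model(v):
    pit,dz,ds=v;e=-l*np.cos(pit)+np.array([0,0,np.sin(pit)]) # towards robot end, up
    n=np.array([0,0,1])*np.cos(pit)+l*np.sin(pit)
    c=ee+[0,0,dz]+e*ds
    return proj('side',[c-e*.11+w*.025-n*.009,c+e*.11+w*.025-n*.009,c-e*.11-w*.025+n*.009,c+e*.11-w*.025+n*.009])
r=least_squares(lambda v:(model(v)-O).ravel(),[0,0,0],x_scale=.01);print(r.x,np.degrees(r.x[0]),r.fun.round(1));print(model([0,.005,0]).round(1))
print(state()['torque'],cams.calibration('side')['R'])
```

```text
{'L low near': array([212.2, 299.1]), 'R low near': array([352.8, 284.4]), 'R top near': array([357.2, 267.4]), 'L top far': array([224.5, 272.8]), 'R top far': array([358.8, 256.4])}
[-3.41663140e+00 -1.76115125e-03 -1.62478925e-04] -195.7585593779667 [ -8.3  -8.4  -0.4 -11.7  -0.4  12.1   7.9  11.1]
[[357.8 301.8]
 [201.5 278.6]
 [366.  271.3]
 [217.  251.6]]
[-0.0345754   0.33122056  0.00817862] [[-0.99774347 -0.06713394 -0.00100137]
 [-0.02655161  0.40822038 -0.9124972 ]
 [ 0.06166831 -0.91041153 -0.40908174]]
```

```bash
cat > fit.py <<'E'
from h import *
from scipy.optimize import least_squares
def fit(O,ee,ang):
    a=np.radians(ang);l=np.array([np.cos(a),np.sin(a),0]);w=np.array([l[1],-l[0],0]);w*=np.sign(w[1])
    def model(v):
        pit,dz,ds=v;e=l*np.cos(pit)+np.array([0,0,np.sin(pit)]);n=np.array([0,0,1])*np.cos(pit)-l*np.sin(pit)
        c=ee+[0,0,dz]+e*ds
        return proj('side',[c-e*.11+w*.025-n*.009,c+e*.11+w*.025-n*.009,c-e*.11-w*.025+n*.009,c+e*.11-w*.025+n*.009])
    r=least_squares(lambda v:(model(v)-O).ravel(),[0,0,0],x_scale=.01);print('pitch deg',np.degrees(r.x[0]),'dz,ds mm',r.x[1:]*1000,r.fun.round(1))
E
python3 - <<'E'
from fit import *
p=np.array([282.67,278.94])
un=lambda c:(np.array(c,float)+.5)/3-.5+p-[129.5,94.5]
fit(un([(178,345),(603,301),(215,266),(612,217)]),np.array([.4447,.2928,.1343]),167.9)
# l points to the robot-side end
E
```

```text
pitch deg 15.992376526983463 dz,ds mm [-0.62730179 -0.61912264] [-4.2  2.4  2.7  0.  -4.6  1.1  4.4 -2. ]
```

The pitch is about 16°, with the far end hanging. The grip was too high on the board and let it swing. I set it back down in its place and regrip lower and harder.

```bash
python3 -m crank '[[160,0,0,-4,0,0,0],[160,0,0,-8,0,0,0],[160,0,0,-9,0,0,0],[160,0,0,-10,0,0,0],[160,0,0,-11,0,0,0],[160,0,0,-12,0,0,0],[160,0,0,-12.7,0,0,0],[160,0,0,-12.7,0,0,0]]';python3 -m crank '[[120,0,0,0,0,0,0],[60,0,0,0,0,0,0],[0,0,0,0,0,0,0],[0,0,0,0,0,0,0],[0,0,0,0,0,0,0]]';python3 -c "from h import *;tool();shot('top','t7.png')
b=shot('side','s7.png')[:,:,::-1]
cv2.imwrite('pics/c7.png',cv2.resize(b[300:420,180:380],None,fx=4,fy=4,interpolation=cv2.INTER_CUBIC))"
```

```text
clock: 10.85
ee_pos: [0.446, 0.293, 0.0066]
eef_rot: [0.332, 3.124, 0.0]
wrist_force: [0.5, -0.9, -0.5]
width: 0.0483
clock: 11.35
ee_pos: [0.4458, 0.293, 0.0071]
eef_rot: [0.332, 3.123, 0.001]
wrist_force: [0.2, -0.1, 0.6]
width: 0.0855
t 11.35 pos [445.8 293.    7.1] jaw 77.87 z [ 0.001  0.    -1.   ] w 85.5 F [ 0.2 -0.1  0.6] q [ 0.45  0.44  1.9   0.    0.8  -0.91]
```

View pics/c7.png

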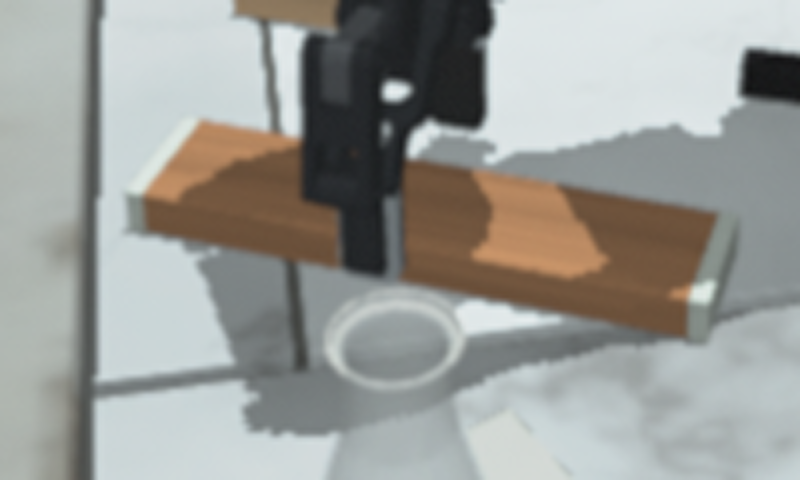

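Run:
```python
from fit import *
un=lambda c:(np.array(c,float)+.5)/4-.5+[180,300]
# direction: l points to robot end -> c-e*.11 is the far (left) end
O=un([(128,230),(692,340),(193,121),(740,213)])
for ang in(167,167.9,168.8):fit(O,np.array([.4458,.2930,.009]),ang)
# direct rays: top far edge at z=.018, bottom near at 0
P=np.r_[ray('side',O[:2],0),ray('side',O[2:],.018)][:,:2]*1000;print(P.round(1),P.mean(0))
print((proj('side',[[.4458,.293,.0],[.4458+.0076,.293+.0352,.01]])-[180,300])*4)
```

```text
pitch deg 0.8877059607631607 dz,ds mm [-3.5890333   2.34413852] [ 0.1  0.6  2.6  0.5 -2.  -0.7 -1.3 -0.2]
pitch deg 0.20576197716882816 dz,ds mm [-3.66591127  2.54434957] [-0.2  0.7  3.3  0.5 -2.6 -0.8 -1.1 -0.1]
pitch deg -0.49429060456699925 dz,ds mm [-3.73484489  2.76347615] [-0.5  0.8  3.8  0.6 -3.2 -0.9 -1.  -0.1]
[[554.5 298.3]
 [345.5 344. ]
 [539.4 253.6]
 [329.1 296.6]] [442.12413595 298.13362917]
[[419.60814114 232.08690776]
 [383.87577103 271.52469201]]
```

The board is flat again. The hanging end was probably the far end catching the sill edge above it during the straight lift: gap at crop (95..128), side force -1.8 N, moment 0.33 N m. I regrip lower and harder, then lift only slightly while drawing away from the sill.

```bash
python3 -m crank '[[0,-0.15,0,-0.6,0,0,0],[60,-0.15,0,-0.6,0,0,0],[120,-0.15,0,-0.6,0,0,0],[160,-0.15,0,-0.6,0,0,0],[180,-0.15,0,-0.6,0,0,0],[180,-0.15,0,-0.6,0,0,0],[180,-0.15,0,-0.6,0,0,0]]' 90;python3 -c "from h import *;tool()"; python3 -m crank '[[180,-0.3,-0.1,0.3,0,0,0],[180,-1,-0.3,1,0,0,0],[180,-2.5,-0.8,2,0,0,0],[180,-4,-1.3,3,0,0,0],[180,-6,-2,4.5,0,0,0],[180,-8,-3,6,0,0,0],[180,-8,-3,6,0,0,0],[180,-8,-3,6,0,0,0]]';python3 -c "from h import *;tool();shot('top','t8.png');print(state()['torque'])
b=shot('side','s8.png')[:,:,::-1]
p=proj('side',[state()['ee_pos']])[0];print(p)
cv2.imwrite('pics/c8.png',cv2.resize(cv2.getRectSubPix(np.ascontiguousarray(b),(260,190),(float(p[0]),float(p[1]))),None,fx=3,fy=3))"
```

```text
clock: 12.15
ee_pos: [0.4445, 0.2931, 0.0012]
eef_rot: [0.332, 3.123, 0.001]
wrist_force: [-0.8, 0.3, 5.7]
width: 0.0479
t 12.15 pos [444.5 293.1   1.2] jaw 77.87 z [ 0.001  0.    -1.   ] w 47.9 F [-0.8  0.3  5.7] q [ 0.45  0.45  1.91  0.    0.79 -0.91]
clock: 12.95
ee_pos: [0.3639, 0.2629, 0.0612]
eef_rot: [0.332, 3.123, 0.001]
wrist_force: [1.0, 0.3, -1.9]
width: 0.048
t 12.95 pos [363.9 262.9  61.2] jaw 77.87 z [ 0.001  0.001 -1.   ] w 48.0 F [ 1.   0.3 -1.9] q [ 0.47  0.26  2.02  0.    0.86 -0.89]
[-0.03970811  0.01183311 -0.0551387 ]
[341.036377   314.07280449]
```

View pics/c8.png

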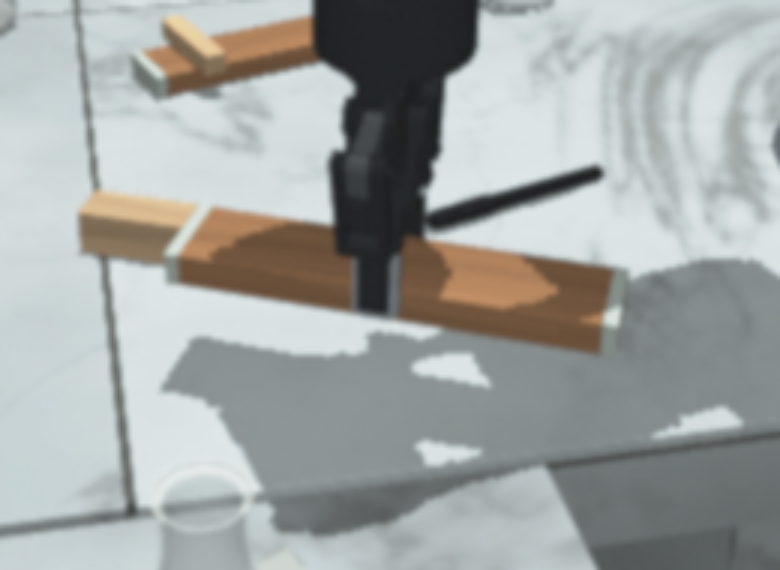

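The board is level now (moment about 0). I compute the along-board offset, then carry it high over to the pile.

```bash
python3 - <<'E'
from fit import *
un=lambda c:(np.array(c,float)+.5)/3-.5+np.array([341.04,314.07])-[129.5,94.5]
fit(un([(168,282),(602,353),(207,206),(623,270)]),state()['ee_pos'],167.9)
E
python3 -m crank '[[180,0,-4,4,0,0,0],[180,4,-15,6,0,0,0.3],[180,5,-20,6,0,0,0.4],[180,5,-20,6,0,0,0.4],[180,5,-20,6,0,0,0.4],[180,5,-20,6,0,0,0.4],[180,5,-20,6,0,0,0.4]]'
python3 -m crank '[[180,4.44,-20.6,0,0,0,0.381],[180,4.44,-20.6,0,0,0,0.381],[180,4.44,-20.6,0,0,0,0.381],[180,4.44,-20.6,0,0,0,0.381],[180,4.44,-20.6,0,0,0,0.381],[180,4.44,-20.6,0,0,0,0.381],[180,4.44,-20.6,0,0,0,0.381],[180,4.44,-20.6,0,0,0,0.381]]';python3 -c "from h import *;tool();shot('top','t9.png');print(state()['torque'])
b=shot('side','s9.png')[:,:,::-1]
a=cv2.imread('pics/t9.png')[130:290,320:440]
cv2.imwrite('pics/c9.png',np.hstack([cv2.resize(b[130:290,200:400],None,fx=2.4,fy=2.4),cv2.resize(a,None,fx=2.4,fy=2.4)]))"
```

```text
pitch deg -0.12421309027241881 dz,ds mm [5.11309825 0.86170025] [-1.7  0.7  3.2  1.5 -3.2 -0.8  0.8 -0.9]
clock: 13.75
ee_pos: [0.415, 0.0617, 0.1204]
eef_rot: [0.288, -3.128, -0.001]
wrist_force: [-0.5, -0.4, -1.4]
width: 0.0475
clock: 14.55
ee_pos: [0.4579, -0.141, 0.1202]
eef_rot: [0.885, -3.013, -0.004]
wrist_force: [0.2, -0.4, -1.5]
width: 0.0479
t 14.55 pos [ 457.9 -141.   120.2] jaw 122.72 z [-0.002  0.002 -1.   ] w 47.9 F [ 0.2 -0.4 -1.5] q [-0.44  0.23  1.87  0.    1.04 -2.59]
[ 0.01449624 -0.02509909  0.00955748]
```

View pics/c9.png

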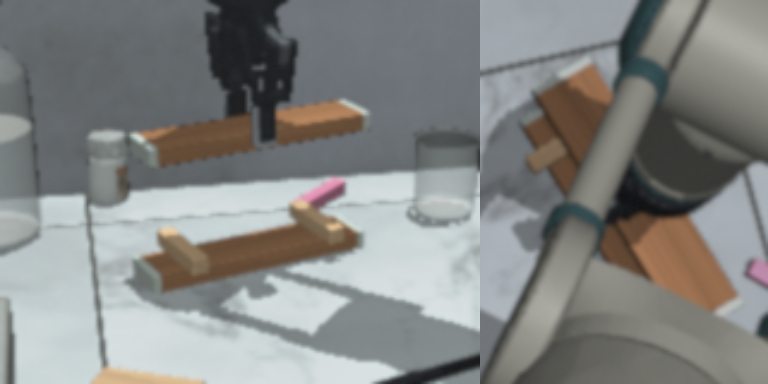

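The carried board is parallel to the pile and above it. That was my 12th picture, so from here I check by numbers only. I lower in two stages.

```bash
python3 -m crank '[[180,0,0,-3,0,0,0],[180,0,0,-6,0,0,0],[180,0,0,-7.3,0,0,0],[180,0,0,-7.3,0,0,0],[180,0,0,-7.3,0,0,0],[180,0,0,-7.3,0,0,0]]';python3 - <<'E'
from m import *
tool();im=shot('side','s10.png');cs,h=meas(im)
cv2.imwrite('x.png',im)
s=state()
for c in cs:
    P=c.reshape(-1,2)
    if 240<P[:,0].mean()<370 and 150<P[:,1].mean()<270: print(cv2.contourArea(c),P[P[:,0].argmin()],P[P[:,0].argmax()],P[P[:,1].argmin()],P[P[:,1].argmax()])
# expected corners of upper board if grip at centre
a=np.radians(32.6);l=np.array([np.cos(a),np.sin(a),0]);w=np.array([-l[1],l[0],0]);c=s['ee_pos']+[0,0,.008]
for i in(-1,1):
  for j in(-1,1):
    print(i,j,proj('side',[c+l*.11*i+w*.025*j+[0,0,.009],c+l*.1035*i+w*.025*j+[0,0,.009],c+l*.1035*i+w*.025*j-[0,0,.009]]).round(1).tolist())
E
```

```text
clock: 15.25
ee_pos: [0.4595, -0.143, 0.0489]
eef_rot: [-0.883, 3.013, -0.002]
wrist_force: [0.5, 0.9, -0.3]
width: 0.0473
t 15.25 pos [ 459.5 -143.    48.9] jaw 122.66 z [ 0.002 -0.001 -1.   ] w 47.3 F [ 0.5  0.9 -0.3] q [-0.45  0.32  1.97  0.    0.85 -2.59]
2127.0 [260 216] [349 211] [337 201] [268 250]
-1 -1 [[340.6, 198.5], [338.2, 199.0], [338.1, 206.1]]
-1 1 [[351.8, 205.0], [349.4, 205.5], [349.2, 212.8]]
1 -1 [[253.6, 215.1], [256.4, 214.6], [256.9, 222.2]]
1 1 [[262.5, 222.8], [265.4, 222.3], [265.8, 230.1]]
```

```bash
python3 -m crank '[[180,-0.1,0,-0.5,0,0,0],[180,-0.1,0,-0.9,0,0,0],[180,-0.1,0,-1.1,0,0,0],[180,-0.1,0,-1.2,0,0,0],[180,-0.1,0,-1.2,0,0,0]]';python3 -c "from h import *;tool()"
```

```text
clock: 15.8
ee_pos: [0.4575, -0.1431, 0.0356]
eef_rot: [0.882, -3.015, -0.001]
wrist_force: [-0.2, 0.5, -1.2]
width: 0.0482
t 15.8 pos [ 457.5 -143.1   35.6] jaw 122.61 z [-0.  0. -1.] w 48.2 F [-0.2  0.5 -1.2] q [-0.45  0.34  1.98  0.    0.82 -2.59]
```

```bash
python3 -m crank '[[180,0.05,0,-0.05,0,0,0],[180,0.05,0,-0.1,0,0,0],[180,0.05,0,-0.1,0,0,0],[180,0.05,0,-0.1,0,0,0]]';python3 -c "from h import *;tool()"
```

```text
clock: 16.2
ee_pos: [0.4583, -0.1432, 0.0352]
eef_rot: [-0.882, 3.015, -0.0]
wrist_force: [-1.5, -0.5, 4.5]
width: 0.0477
t 16.2 pos [ 458.3 -143.2   35.2] jaw 122.61 z [ 0. -0. -1.] w 47.7 F [-1.5 -0.5  4.5] q [-0.45  0.34  1.98  0.    0.82 -2.59]
```

There is contact (4.5 N up). I open, retreat straight up, then move aside and check by mask.

```bash
python3 -m crank '[[130,0,0,0,0,0,0],[90,0,0,0,0,0,0],[0,0,0,0,0,0,0],[0,0,0,0,0,0,0],[0,0,0,0,0,0,0],[0,0,0,3,0,0,0],[0,0,0,8,0,0,0],[0,0,0,13,0,0,0]]'
python3 -m crank '[[0,-10,30,4,0,0,-0.5],[0,-10,30,4,0,0,-0.5],[0,-10,30,4,0,0,-0.5],[0,-10,30,4,0,0,-0.5],[0,-10,30,4,0,0,-0.5],[0,-10,30,4,0,0,-0.5],[0,-10,30,4,0,0,-0.5],[0,-10,30,4,0,0,-0.5]]'
python3 - <<'E'
from m import *
tool();im=shot('top','t11.png');sd=shot('side','s11.png')
h=cv2.cvtColor(im,cv2.COLOR_RGB2HSV)
# brown: more saturated than pale sticks
for lo in(95,110):
    m=((h[...,0]<22)&(h[...,1]>lo)&(h[...,2]>60)).astype(np.uint8);m=cv2.morphologyEx(m,cv2.MORPH_OPEN,np.ones((3,3)))
    for c in cv2.findContours(m,0,1)[0]:
        if 300<cv2.contourArea(c)<6000: print('brown',lo,c.reshape(-1,2).mean(0).round(),box(c,.052))
cs,_=meas(im)
for c in cs: print('any',c.reshape(-1,2).mean(0).round(),cv2.contourArea(c),box(c,.052),box(c,.028))
# side: expected vs seen board corners
a=np.radians(32.6);l=np.array([np.cos(a),np.sin(a),0]);w=np.array([-l[1],l[0],0]);c0=np.array([.4583,-.1431,.052])
print('exp side',[proj('side',[c0+l*.103*i+w*.025*j])[0].round(1).tolist() for i in(1,-1) for j in(1,-1)])
hs=cv2.cvtColor(sd,cv2.COLOR_RGB2HSV);m=((hs[...,0]<22)&(hs[...,1]>75)&(hs[...,2]>60)).astype(np.uint8)
for r in range(194,262,3):
    x=np.flatnonzero(m[r,235:370])+235
    if len(x): 
        g=np.split(x,np.flatnonzero(np.diff(x)>1)+1);print(r,[(int(q[0]),int(q[-1])) for q in g])
E
```

```text
clock: 17.0
ee_pos: [0.4573, -0.1428, 0.1656]
eef_rot: [0.882, -3.013, -0.003]
wrist_force: [0.8, -0.2, 0.6]
width: 0.0855
clock: 17.8
ee_pos: [0.3567, 0.1599, 0.2054]
eef_rot: [-0.117, 3.139, 0.003]
wrist_force: [0.3, 0.0, -0.6]
width: 0.0854
t 17.8 pos [356.7 159.9 205.4] jaw 94.28 z [ 0.001  0.002 -1.   ] w 85.4 F [ 0.3  0.  -0.6] q [ 0.24  0.01  1.9   0.    1.23 -1.4 ]
brown 95 [377. 219.] (array([ 454.2, -141.5]), array([ 56. , 201.3]), np.float32(32.5))
brown 110 [377. 219.] (array([ 454. , -141.1]), array([ 53.6, 199.8]), np.float32(32.6))
any [236. 192.] 446.5 (array([500.2, 134.2]), array([26.4, 75.5]), np.float32(168.3)) (array([505.1, 137. ]), array([27. , 77.2]), np.float32(168.3))
any [377. 219.] 2605.0 (array([ 453. , -139.9]), array([ 74.6, 203.2]), np.float32(33.3)) (array([ 456.7, -143.6]), array([ 76.4, 208. ]), np.float32(33.3))
exp side [[266.5, 228.4], [257.5, 220.5], [349.6, 211.2], [338.5, 204.6]]
200 [(251, 251)]
209 [(327, 343)]
212 [(312, 348)]
215 [(296, 349)]
218 [(281, 349)]
221 [(265, 341)]
224 [(263, 344)]
227 [(266, 347)]
230 [(268, 347)]
233 [(268, 343)]
236 [(268, 329)]
239 [(262, 316)]
242 [(266, 304)]
245 [(268, 291)]
248 [(268, 279)]
```

By mask, the board lies at 32.5° with its side-view corners within 1 px of those expected. One more relative check: profiles along the board and along the protruding stick ends, same method for the before and after pictures.

Run:
```python
from m import *
a=np.radians(32.6);l=np.array([np.cos(a),np.sin(a),0]);w=np.array([-l[1],l[0],0]);c0=np.array([.4583,-.1431,0])
def sat(f,n,off,z,dirn,s):
    I=cv2.GaussianBlur(cv2.imread('pics/'+f),(3,3),0.7);h=cv2.cvtColor(I,cv2.COLOR_BGR2HSV)[...,1].astype(np.float32)
    p=proj(n,c0+off+[0,0,z]+np.outer(s,dirn)).astype(np.float32);return cv2.remap(h,p[:,:1],p[:,1:],1).ravel()
s=np.arange(-.13,.13,.0005)
def runs(v,th):
    b=np.flatnonzero(v>th);g=np.split(b,np.flatnonzero(np.diff(b)>3)+1);return [(round(s[q[0]]*1000,1),round(s[q[-1]]*1000,1)) for q in g if len(q)>5]
for f,z in(('t0.png',.018),('t11.png',.052),):
    for o in(-.015,-.005,.005,.015): print(f,'along, off',o,runs(sat(f,'top',w*o,z,l,s),65))
for o in(-.08,-.03,.03,.08): print('t0 across',o,runs(sat('t0.png','top',l*o,.018,w,s),65),'t11',runs(sat('t11.png','top',l*o,.052,w,s),65))
for f in('t5.png','t11.png'):
  for o in(-.034,.036): print(f,'sticks off',o,runs(sat(f,'top',w*o,.034,l,s),50))
```

```text
t0.png along, off -0.015 [(np.float64(-101.0), np.float64(102.5))]
t0.png along, off -0.005 [(np.float64(-101.0), np.float64(102.0))]
t0.png along, off 0.005 [(np.float64(-101.0), np.float64(102.0))]
t0.png along, off 0.015 [(np.float64(-101.0), np.float64(102.0))]
t11.png along, off -0.015 [(np.float64(-104.0), np.float64(99.0))]
t11.png along, off -0.005 [(np.float64(-104.0), np.float64(99.0))]
t11.png along, off 0.005 [(np.float64(-104.0), np.float64(99.0))]
t11.png along, off 0.015 [(np.float64(-104.0), np.float64(99.5))]
t0 across -0.08 [(np.float64(-23.5), np.float64(25.5))] t11 [(np.float64(-23.0), np.float64(31.5))]
t0 across -0.03 [(np.float64(-23.5), np.float64(25.5))] t11 [(np.float64(-23.0), np.float64(31.5))]
t0 across 0.03 [(np.float64(-23.0), np.float64(25.5))] t11 [(np.float64(-23.5), np.float64(31.5))]
t0 across 0.08 [(np.float64(-24.5), np.float64(26.0))] t11 [(np.float64(-24.0), np.float64(31.0))]
t5.png sticks off -0.034 [(np.float64(-76.5), np.float64(-63.0)), (np.float64(64.5), np.float64(78.0))]
t5.png sticks off 0.036 [(np.float64(-76.5), np.float64(-63.0)), (np.float64(63.5), np.float64(77.5))]
t11.png sticks off -0.034 [(np.float64(-76.5), np.float64(-63.0)), (np.float64(64.5), np.float64(78.5))]
t11.png sticks off 0.036 [(np.float64(-76.5), np.float64(-63.0)), (np.float64(63.5), np.float64(77.5))]
```

```bash
python3 -c "from h import *;tool();hand_in()"
```

```text
t 17.9 pos [357.9 157.1 204.8] jaw 94.11 z [ 0.    -0.001 -1.   ] w 85.2 F [ 0.1 -0.5 -0.1] q [ 0.24  0.01  1.9  -0.    1.23 -1.41]
the job is handed in; nothing more can be done
```

I laid the matching 16 mm stick across the bare line, then set the second board on the two sticks, let go and handed in at 17.9 s. The gripper was open and well clear of the pile. The thick stick measured in the same place before and after.

**Second grip:** On the first lift the board pitched about 16°, probably because its far end caught the sill, though I did not confirm that. I set it back on the bench, gripped it lower and harder, and it came up level.

**Last checks:**
- **Sticks:** both are about 70 mm from the board's centre (-70.3 and +70.6 mm) and did not move when the board was set on them.
- **Upper board:** it lies at the same angle as the bottom board, within about 0.1°, and is aligned across to within about 0.5 mm.
- **Disagreement:** the top view puts the upper board about 3 mm along its length toward the end with the newly laid stick. The side view shows it within about 1 px (about 2 mm) of where it should be. I left it, as moving it again risked disturbing the pile.
- **Not viewed:** I had used my 12 pictures before the final placing, so these end checks are from image measurements only.

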